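Find the socket that fits the nut

TASK

Flip the cam lever of the fixture fully round to lock its sliding carriage, leaving the carriage where it stands. Then try the three sockets from the tray on the hex nut, without forcing: stand those that do not fit back upright in the tray, and push the one that fits fully home over the nut. Finish while still holding that socket in the gripper, seated on the nut; the other two stand upright in the tray and the things lying around are left alone.

Things in the scene. Friction and masses are not known exactly. Their poses are not given: they have to be found in the camera images.
- fixture: aluminium base plate fixed to the bench, 145 x 140 x 10 mm, with a grey carriage (80 x 90 mm, top 24 mm above the bench) that carries the nut, and the cam lever on the side towards the robot. Origin on the bench under the rail's middle; x points away from the lever, y along the rail, z up. The carriage slides up to 17 mm either way along y with about 2 N friction until locked
- cam_lever (a joint): lever angle about its upright pivot: 0 = free, lever points away from the carriage (fixture -x); 1.57 = locked, at its stop, lever points along the rail (fixture +y). Turns clockwise from above as it grows. Stays where left; needs about 3 N at the knob, more near the end, where it clamps the carriage
- lever_knob (a point): middle of the upright round black knob at the lever's end, 60 mm from the pivot axis; knob 15 to 17 mm thick, from 31 to 66 mm above the bench, the point at 54 mm. The 10 mm wide bar below it (top 31 mm above the bench) leads to the pivot and swings round with it
- lever_pivot (a point): point on the lever's upright pivot axis, at the height of the knob's point (54 mm above the bench; the pivot itself ends at 36 mm)
- nut (a point): centre of the underside of the fixed steel hex nut, 27 mm above the bench, on a flat washer 52 mm in diameter. Nut 30 mm across flats, 16 high, chamfered top; flats face this point's +x and every 60 deg. The fitting socket has 2 mm play all round (15 deg in yaw) and is home when its rim rests on the washer, at this height; one too small stops about 16 mm higher, on the nut
- stud_top (a point): top of the 16 mm thick threaded stud in the middle of the nut, 4 mm above the nut's top face
- tray: low dark steel tray fixed to the bench, 100 x 240 mm (long side along its y), on 8 mm feet; inner floor 12 mm and rim 18 mm above the bench, walls 4 mm. Origin on the bench under its centre. The sockets stand in a row along y, about 75 mm apart
- socket_p_center (a point): centre of one of three steel sockets alike outside: 70 mm high, 0.2 kg; hex skirt 44 mm across flats, 29 high, with a 28 mm deep hex opening below; conical shoulder; hex grip 30 mm across flats from 33 mm above the rim to the top. All flats face own +x and every 60 deg. Openings differ, hidden; which fits is unknown. Stands in the tray, opening down. Point 35 mm above the lower rim, z up
- socket_q_center (a point): centre of one of three steel sockets alike outside: 70 mm high, 0.2 kg; hex skirt 44 mm across flats, 29 high, with a 28 mm deep hex opening below; conical shoulder; hex grip 30 mm across flats from 33 mm above the rim to the top. All flats face own +x and every 60 deg. Openings differ, hidden; which fits is unknown. Stands in the tray, opening down. Point 35 mm above the lower rim, z up
- socket_r_center (a point): centre of one of three steel sockets alike outside: 70 mm high, 0.2 kg; hex skirt 44 mm across flats, 29 high, with a 28 mm deep hex opening below; conical shoulder; hex grip 30 mm across flats from 33 mm above the rim to the top. All flats face own +x and every 60 deg. Openings differ, hidden; which fits is unknown. Stands in the tray, opening down. Point 35 mm above the lower rim, z up
- terminal_block: bystander: small black terminal block with screws, 22 x 58 x 19 mm, behind the tray; leave alone
- fuse_box: bystander: small red carton, 36 x 62 x 28 mm, behind the tray; leave alone
- tape_amber: bystander: flat roll of amber tape, 56 mm in diameter, 12 mm high, between tray and fixture; leave alone
- solder_spool: bystander: spool of solder, 53 mm in diameter, 40 mm high, behind and to the left of the fixture; leave alone
- screw_carton: bystander: small blue carton, 45 x 70 x 30 mm, to the left of the fixture; leave alone

How it is judged:
By the outcome, as a careful person would: the job done as asked, in the order asked, and still so for the second after the job is handed in, while the arm keeps its last pose, push and grip.
It also fails if it takes over 72 s, if anything falls off the work surface, if the arm or the gripper's body presses on something with over 40 N, if the wrist force passes 120 N, or if a joint passes its speed limit or range.

ROBOT

A 6-joint arm with a two-finger parallel gripper is mounted at the origin on a cart in front of the work surface, level with it; the furniture and walls round the work are solid. World frame = base frame: x ahead of the robot, y to its left, z up, the work surface at z = 0. Lengths are in mm, angles in rad, forces in N, time in s.
With the tool pointing down it reaches from about 375 to 975 mm from the base axis. Payload 3.8 kg.
Tool frame: the origin (TCP) lies at the very end of the fingers, on their centre line; the grasp point (between the pads) lies 19 mm behind it; z points along the fingers, y is the line along which they close (so a half turn about z gives the same grasp; the last joint's range is limited). The gripper opens to 85 mm and grips with 20 to 120 N. Pads are 22 mm wide; open, the fingers measure 114 mm over their backs; the gripper's body (76 mm by 85 mm) begins 54 mm behind the grasp point. The pads swing forward as they close: fully open they stand 13 mm farther back than shut.
Start: joints at [-0.702, 0.264, 1.604, -0, 1.274, -0.037], TCP at [531.164, -416.513, 231.28] pointing down, gripper open.
Joint ranges: [-2.63, 2.63], [-0.94, 2.18], [0.31, 2.57], [-1.31, 4.45], [0, 2.66], [-2.55, 2.55]. Speed limits (rad/s): [2.57, 2.57, 3.14, 3.14, 3.14, 3.14].

INTERFACE

Orientations are given as a unit quaternion [w, x, y, z].
In Python, from workcell import robot gives the robot as it stands.
- The arm moves only by the shell command python3 -m crank 'ROWS' [OPENING] [FORCE]. ROWS is a JSON object of lists of equal length, an entry for each row: "travel": the shift along the tool's x, y, z in m, a list of three; "rot": the turn, a rotation vector about the tool's x, y, z in degrees, a list of three. In form: {"travel": [[dx, dy, dz], ...], "rot": [[rx, ry, rz], ...]}. A call has 1 to 10 rows; each row is the pose to reach, as a shift and turn from the pose commanded when the call began, along the tool's axes at that moment; what a row does not reach only later rows make up. A row lasts 1/8 s, in which the tool goes at most 62.5 mm and 10.7 degrees, less where a joint would pass 70% of its speed; a pose out of reach is approached as far as the arm can. A call with a gripper value outside its range is refused whole. OPENING is the closure, from 0 (fully open) to 1 (shut), set as the call begins (- or left out, the last holds). The fingers move at their own pace and stop on an object; FORCE is the grip in N (left out, the last holds). Time passes only in rows, so rows that repeat a pose let the fingers close. It gives the time, the measured TCP pose, the force, the opening and the grip force at its end, in the units of the state.
- robot.state(): the state, without advancing time (a new reading comes with each control period).
- robot.grab_frame(name): name is "scene" or "top" or "wrist"; returns a dict with "pixels" (420x560x3 uint8, red, green, blue), "z_map" (420x560 float32, mm along the optical axis (not along the pixel's ray), 0 where there is no reading), "fx", "fy", "cx", "cy" (pixels), "D" ([k1, k2, p1, p2, k3] as OpenCV has them; the pictures are not rectified), "R" (3x3) and "t" (3): a world point X has camera coordinates R X + t; the wrist camera has in their place "tool_from_camera" (4x4, takes a point from camera to tool coordinates, whose origin is the TCP and whose axes are the flange's). Camera axes: x right, y down, z forward; pixel columns grow to the right and rows downward; lengths in mm; the calibration is good to about 2 mm. A picture is of the moment at which its call begins: read the wrist's pose just before it.
- robot.job_done(): hands the job in; it is judged then, once.
The state is a dict: "time_s": time; "joint_pos": joint angles; "qd": joint speeds; "joint_torque": joint torques, N m; "tool_pos": TCP position; "tool_rot": TCP orientation; "ft_force": force on the tool from outside, world axes, zero at the start; "torque": the same for the moment, N m; "opening": finger opening in mm; "grasp_force": force on a finger pad.
Only numpy, scipy, OpenCV 4.12 (cv2) and the standard library are available. Lean on these libraries where they do the work, as an engineer would, in place of code of your own. Each camera call takes 0.05 s, during which the arm holds its last target. There are 200 camera calls.

## Working session

There is one attempt and no reset: what is moved stays moved. The work goes in short steps, Python scripts to look and compute and a shell command to move; the robot and the scene stay as the last step left them, time stands still between calls to the robot, and variables do not carry over. Pictures are saved under pics/ and viewed, at most 10 in all, crops included, and the job is handed in when it is done.

```bash
mkdir -p pics; ls; cat > h.py <<'E'
import numpy as np,cv2,pickle
from scipy.spatial.transform import Rotation as Ro
from workcell import robot
def T():
    s=robot.state();q=s['tool_rot'];M=np.eye(4);M[:3,:3]=Ro.from_quat([q[1],q[2],q[3],q[0]]).as_matrix();M[:3,3]=s['tool_pos'];return M
def grab(n,f):
    M=T();d=robot.grab_frame(n)
    if n=='wrist': W=M@np.array(d['tool_from_camera'])
    else:
        W=np.eye(4);R=np.array(d['R']);W[:3,:3]=R.T;W[:3,3]=-R.T@np.array(d['t'])
    d['W']=W;pickle.dump(d,open(f'pics/{f}.pkl','wb'));cv2.imwrite(f'pics/{f}.png',d['pixels'][:,:,::-1]);return d
def load(f): return pickle.load(open(f'pics/{f}.pkl','rb'))
def K(d): return np.array([[d['fx'],0,d['cx']],[0,d['fy'],d['cy']],[0,0,1.]])
def onz(d,u,v,z):
    p=cv2.undistortPoints(np.array([[[u,v]]],float),K(d),np.array(d['D'],float))[0,0]
    r=d['W'][:3,:3]@[p[0],p[1],1];o=d['W'][:3,3];return o+r*(z-o[2])/r[2]
def cloud(d):
    h,w=d['z_map'].shape;g=np.stack(np.meshgrid(np.arange(w),np.arange(h)),-1).reshape(-1,1,2).astype(float)
    p=cv2.undistortPoints(g,K(d),np.array(d['D'],float))[:,0];z=d['z_map'].reshape(-1,1)
    X=np.hstack([p*z,z])@d['W'][:3,:3].T+d['W'][:3,3];X[z[:,0]==0]=np.nan;return X.reshape(h,w,3)
def proj(d,P):
    P=np.atleast_2d(P).astype(float);W=np.linalg.inv(d['W']);c=P@W[:3,:3].T+W[:3,3]
    return cv2.projectPoints(c,np.zeros(3),np.zeros(3),K(d),np.array(d['D'],float))[0][:,0]
def mv(x,y,z,yaw=None):
    "print the travel in tool axes to a world target, and rot z for tool x-axis yaw (deg)"
    M=T();t=M[:3,:3].T@(np.array([x,y,z])-M[:3,3])/1000;print('travel',t.round(4),'yaw now',round(np.degrees(np.arctan2(M[1,0],M[0,0])),2),'zaxis',M[:3,2].round(3))
E
python3 - <<'E'
from h import *
for n in('top','scene'):
    d=grab(n,n+'0');print(n,d['W'].round(2).tolist(),d['fx'])
print(robot.state())
mv(531,-416,231)
a=cv2.imread('pics/top0.png');cv2.imwrite('pics/top0b.png',cv2.resize(a,(800,600),interpolation=cv2.INTER_CUBIC))
E
```

```text
pics
top [[-0.01, -0.98, 0.21, 411.3], [-1.0, 0.01, 0.0, -74.4], [-0.0, -0.21, -0.98, 908.89], [0.0, 0.0, 0.0, 1.0]] 413.72952938401767
scene [[0.76, -0.31, 0.57, 14.82], [-0.65, -0.37, 0.66, -725.61], [0.01, -0.88, -0.48, 580.87], [0.0, 0.0, 0.0, 1.0]] 460.81815502411035
{'time_s': 0.1, 'joint_pos': array([-7.01880054e-01,  2.64726137e-01,  1.60525673e+00, -1.27656894e-05,
        1.27371421e+00, -3.69041277e-02]), 'qd': array([-7.46730195e-04, -6.87924652e-04, -2.99829915e-03, -1.00004461e-03,
       -4.37717599e-05,  7.10077748e-04]), 'joint_torque': array([ 5.61307515e-04, -5.16708469e+01, -3.68590486e+01, -1.24693934e-04,
        6.31226285e-03, -4.55964141e-06]), 'tool_pos': array([ 530.65761159, -416.07303463,  230.04355272]), 'tool_rot': array([-9.60002044e-04,  8.99176136e-01,  4.37585613e-01, -4.30790073e-04]), 'ft_force': array([-0.29348674,  0.40316965, -0.52972769]), 'torque': array([ 0.07399542, -0.01908547,  0.05132307]), 'grasp_force': 0.0, 'opening': 85.07290570659394}
travel [ 0.0003  0.0002 -0.001 ] yaw now 51.9 zaxis [-0.002  0.001 -1.   ]
```

View pics/top0b.png

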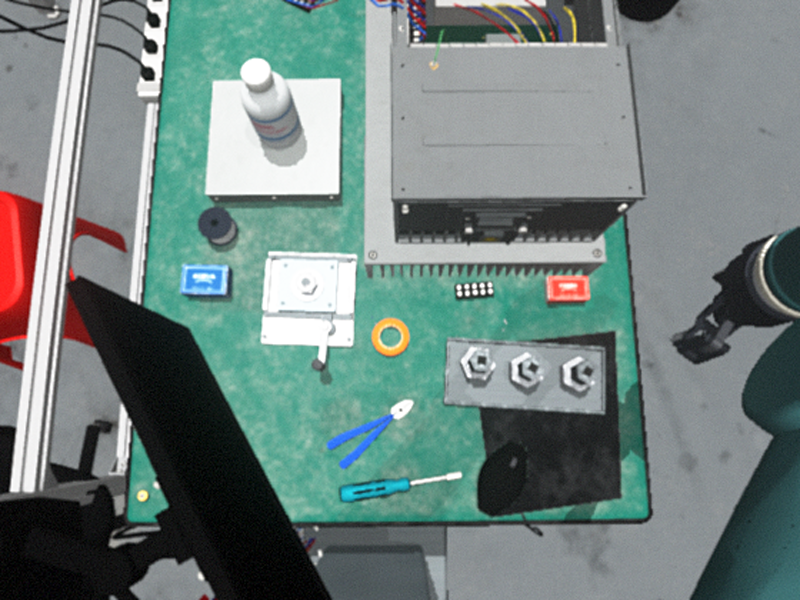

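The top view shows the fixture (scaled px 262-356, 252-347), knob at (318,365), pivot (330,327), nut (308,286), and sockets at (478,362), (526,370), (578,374). I'll enlarge these and measure.

```bash
python3 - <<'E'
from h import *
a=cv2.imread('pics/top0.png')
c1=cv2.resize(a[165:270,170:290],None,fx=6.6,fy=6.6,interpolation=cv2.INTER_CUBIC)[:, :]
c1=c1[:600]
cv2.imwrite('pics/c1.png',cv2.resize(a[170:265,170:296],(795,600),interpolation=cv2.INTER_CUBIC))
d=load('top0');X=cloud(d);s=load('scene0');S=cloud(s)
def hi(P,lo,zlo,zhi,name):
    m=(P[...,0]>lo[0])&(P[...,0]<lo[1])&(P[...,1]>lo[2])&(P[...,1]<lo[3])&(P[...,2]>zlo)&(P[...,2]<zhi);q=P[m];print(name,len(q),np.median(q,0).round(1),q.min(0).round(1),q.max(0).round(1))
for (u,v,z,n) in [(318,365,66,'knob'),(330,327,36,'piv'),(308,286,47,'stud'),(478,362,82,'s1'),(526,370,82,'s2'),(578,374,82,'s3'),(268,253,10,'f'),(356,255,10,'f'),(353,346,10,'f'),(262,344,10,'f'),(446,339,18,'t'),(606,345,18,'t'),(603,413,18,'t'),(445,405,18,'t')]:
    p=onz(d,u*.7-.15,v*.7-.15,z);print(n,p.round(1),X[int(v*.7),int(u*.7)].round(1),end=' ');print()
    if n[0]=='s' or n=='knob':
        lo=(p[0]-35,p[0]+35,p[1]-35,p[1]+35)
        hi(X,lo,z-12,z+8,'top '+n);hi(S,lo,z-12,z+8,'scene')
E
cp pics/scene0.png pics/s0.png
```

```text
knob [489.3  45.5  66. ] [490.   46.4  66.3] 
top knob 59 [489.9  46.3  66. ] [481.9  39.   54.8] [496.4  54.8  70.6]
scene 59 [487.3  43.   63.8] [478.7  37.1  54.2] [495.7  53.3  69.5]
piv [548.6  32.9  36. ] [551.2  35.5  30.2] 
stud [609.2  65.6  47. ] [608.7  66.1  49.8] 
top stud 172 [614.4  69.9  42.9] [600.3  54.8  35.4] [631.1  87.5  49.8]
scene 100 [609.7  64.8  43.2] [598.2  51.7  35.1] [629.4  83.7  50.7]
s1 [ 490.1 -180.4   82. ] [ 490.6 -179.5   82.5] 
top s1 210 [ 491.5 -185.1   82.3] [ 476.5 -201.7   70. ] [ 506.8 -168.7   86.5]
scene 221 [ 487.  -191.2   82.3] [ 474.3 -202.4   70.1] [ 506.6 -167.    86.2]
s2 [ 478.3 -247.1   82. ] [ 477.8 -246.3   85.2] 
top s2 214 [ 480.3 -255.8   82.4] [ 464.2 -271.5   72.2] [ 498.1 -241.6   85.7]
scene 263 [ 476.2 -260.3   82.8] [ 463.7 -272.2   70.1] [ 497.3 -240.1   85.4]
s3 [ 472.  -319.5   82. ] [ 473.3 -318.9   81.4] 
top s3 209 [ 475.5 -331.3   82.5] [ 459.8 -347.1   71. ] [ 492.8 -318.    87.3]
scene 326 [ 470.  -336.8   82.7] [ 457.  -349.7   70. ] [ 491.5 -316.9   86.5]
f [671.9 136.3  10. ] [673.8 139.    3. ] 
f [667.2  -3.1  10. ] [671.1  -2.1  -0.9] 
f [5.23e+02 5.00e-01 1.00e+01] [524.    0.9   3.3] 
f [527.2 140.1  10. ] [529.  141.4   7.1] 
t [ 531.5 -141.3   18. ] [ 533.8 -142.3    3.3] 
t [ 520.  -384.2   18. ] [ 522.5 -389.     4.2] 
t [ 418.6 -372.    18. ] [ 418.5 -371.    21.1] 
t [ 432.9 -137.5   18. ] [ 4.341e+02 -1.380e+02  4.000e-01]
```

View pics/c1.png

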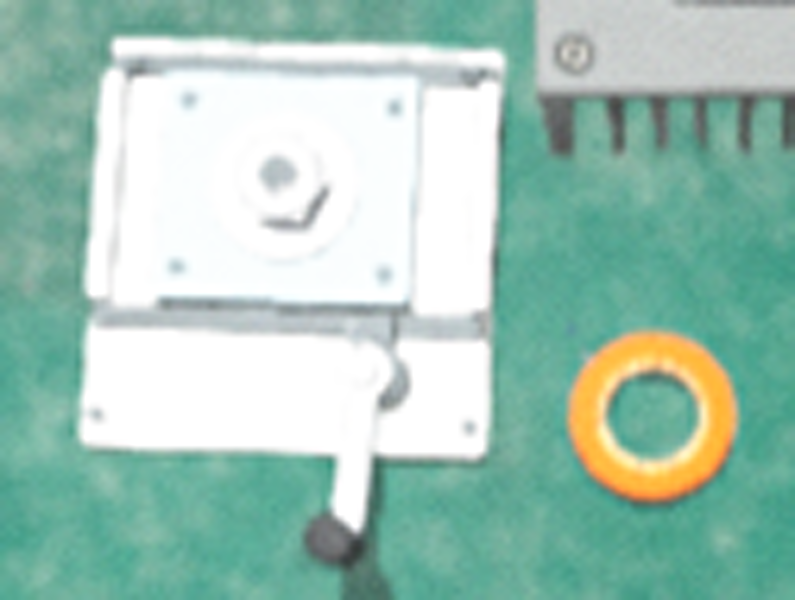

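View pics/s0.png

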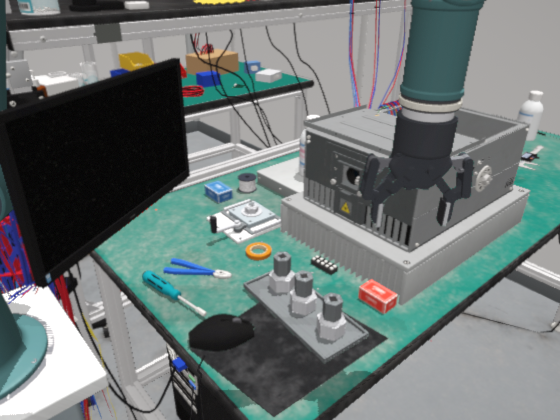

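The crop shows the lever nearly at free (pivot cap (365,368), knob (330,540)). The scene view shows a monitor standing to the left, the device behind, and three sockets upright in the tray. I'll check monitor and device clearances, then refine the geometry.

```bash
python3 - <<'E'
from h import *
P=np.vstack([cloud(load(n)).reshape(-1,3) for n in('top0','scene0')]);P=P[~np.isnan(P[:,0])]
m=P[(P[:,2]>75)&(P[:,0]>100)&(P[:,0]<900)&(P[:,1]>-350)&(P[:,1]<500)]
for x in range(100,900,50):
    r=''
    for y in range(-350,500,50):
        q=m[(m[:,0]>=x)&(m[:,0]<x+50)&(m[:,1]>=y)&(m[:,1]<y+50)]
        r+='%5s'%(int(np.percentile(q[:,2],98)) if len(q)>8 else '.')
    print(x,r)
mv(489.5,46,150)
E
```

```text
100     .    .    .    .    .    .  381  392  392  160  158  116    .    .    .    .    .
150     .    .    .    .    .    .  384  501  474    .    .    .    .    .    .    .    .
200     .    .    .    .    .    .    .  383  384    .  182  264    .    .    .    .    .
250     .    .    .    .    .    .    .    .  383  311  253  264  256  294  457  458  458
300     .    .  692  682    .    .    .    .  383  382  296    .    .  292  458  488  487
350     .    .  688  677    .    .    .    .    .  381  381    .    .    .  458  485  468
400     .  642  650    .    .    .    .    .    .  380  380    .    .    .  457  470  482
450    85  613   85   85    .    .    .    .    .    .  379  379    .    .  457  469  481
500     .    .    .   85    .    .    .    .    .    .    .  377    .    .  457  470  478
550     .    .    .    .    .    .    .    .    .    .    .    .    .    .  458  471  472
600    93   93  187  189   93   93   93    .    .    .    .    .    .    .  457  458  458
650   276  281  281  281  281  281   93    .    .    .    .    .    .    .  458  458  458
700   275  275  275  275  276  281   93    .    .    .    .    .    .    .  458  468  469
750   274  275  275  275  275  281   94    .    .    .    .    .    .    .  466  471  458
800   274  274  274  274  285  280   93    .  157  195    .    .    .    .  459  469  459
850   272  273  273  272  289  273   94    .  196  204    .    .    .    .  457  458  458
travel [ 0.3382 -0.3173  0.0807] yaw now 51.9 zaxis [-0.002  0.001 -1.   ]
```

```bash
python3 -m crank '{"travel":[[0.04,-0.04,0],[0.085,-0.08,0],[0.127,-0.119,0],[0.169,-0.159,0],[0.211,-0.198,0],[0.254,-0.238,0.01],[0.296,-0.278,0.03],[0.338,-0.317,0.05],[0.338,-0.317,0.07],[0.338,-0.317,0.081]],"rot":[[0,0,-10],[0,0,-20.5],[0,0,-31],[0,0,-41.5],[0,0,-52],[0,0,-62.5],[0,0,-73],[0,0,-83.5],[0,0,-94],[0,0,-104.5]]}' 0.3 20
python3 - <<'E'
from h import *
d=grab('wrist','w1');mv(489.5,46,38);print(d['W'].round(2).tolist())
X=cloud(d);m=(X[...,2]>50)&(X[...,2]<75)&(abs(X[...,0]-489)<40)&(abs(X[...,1]-46)<40);print(m.sum(),np.median(X[m],0),X[m].min(0),X[m].max(0))
E
```

```text
time_s: 1.35
tool_pos: [488.9, 46.3, 148.6]
tool_rot: [-0.001, 0.2, 0.98, -0.0]
ft_force: [1.1, 1.1, -0.1]
opening: 59.8
grasp_force: 0.0
travel [-0.0016  0.0009  0.1094] yaw now 157.15 zaxis [-0.004 -0.    -1.   ]
[[0.39, 0.87, 0.28, 415.14], [0.92, -0.37, -0.12, 77.9], [-0.0, 0.31, -0.95, 291.38], [0.0, 0.0, 0.0, 1.0]]
382 [488.20416461  48.33050697  65.58487823] [482.07266679  39.30482661  50.08446126] [498.10160674  56.0109373   67.75061986]
```

View pics/w1.png

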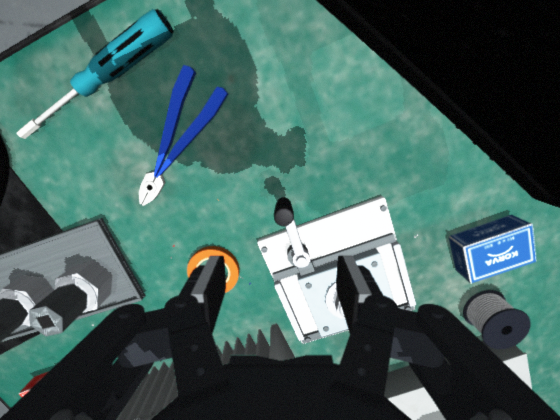

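Wrist view: knob top at (285,204), pivot cap at (300,258), carriage below partly hidden by the fingers.

```bash
python3 - <<'E'
from h import *
d=load('w1')
print('knob',onz(d,285,204,66),'piv',onz(d,300,258,36),'corners',[onz(d,u,v,10).round(1).tolist() for u,v in[(259,238),(384,197)]])
mv(489,46.5,38)
E
```

```text
knob [480.40115904  53.33660192  66.        ] piv [545.75331341  42.11453839  36.        ] corners [[520.4, 7.5, 10.0], [528.9, 141.8, 10.0]]
travel [-0.0009  0.0012  0.1094] yaw now 157.15 zaxis [-0.004 -0.    -1.   ]
```

```bash
python3 -m crank '{"travel":[[0,0.001,0.05],[-0.001,0.001,0.1],[-0.001,0.001,0.11],[-0.001,0.001,0.11]],"rot":[[0,0,-5],[0,0,-10],[0,0,-10],[0,0,-10]]}' && python3 -m crank '{"travel":[[0,0,0],[0,0,0],[0,0,0],[0,0,0],[0,0,0],[0,0,0]],"rot":[[0,0,0],[0,0,0],[0,0,0],[0,0,0],[0,0,0],[0,0,0]]}' 1 30
python3 - <<'E'
from h import *
M=T();print(M.round(3)); S=robot.state(); print(S['ft_force'],S['opening'])
p=np.array([548.5,34.]);k=M[:2,3];r=k-p;print('r',np.linalg.norm(r),np.degrees(np.arctan2(r[1],r[0])))
d=grab('top','t2');print('t')
E
```

```text
time_s: 1.9
tool_pos: [491.5, 45.5, 40.4]
tool_rot: [-0.001, 0.12, 0.993, -0.0]
ft_force: [0.9, -0.5, 0.3]
opening: 60.0
grasp_force: 0.0
time_s: 2.65
tool_pos: [493.2, 45.7, 42.1]
tool_rot: [0.002, 0.119, 0.993, 0.0]
ft_force: [-0.5, -0.3, 7.1]
opening: 15.8
grasp_force: 29.3
[[-9.72000e-01  2.35000e-01  3.00000e-03  4.93208e+02]
 [ 2.35000e-01  9.72000e-01  0.00000e+00  4.57420e+01]
 [-3.00000e-03  1.00000e-03 -1.00000e+00  4.20950e+01]
 [ 0.00000e+00  0.00000e+00  0.00000e+00  1.00000e+00]]
[-0.47666753 -0.33370652  7.12327006] 15.834389194720373
r 56.525302362372784 168.01085346726688
t
```

```bash
python3 -m crank '{"travel":[[-0.0006,0.0081,0],[-0.0022,0.016,0],[-0.005,0.0236,0],[-0.0088,0.0307,0],[-0.0136,0.0373,0],[-0.0192,0.0431,0],[-0.0256,0.0481,0],[-0.0326,0.0521,0],[-0.0401,0.0551,0],[-0.0479,0.0571,0]],"rot":[[0,0,8],[0,0,16],[0,0,24],[0,0,32],[0,0,40],[0,0,48],[0,0,56],[0,0,64],[0,0,72],[0,0,80]]}' - 40
python3 - <<'E'
from h import *
M=T();print(M.round(3)); S=robot.state(); print(S['ft_force'],S['torque'])
d=grab('wrist','w3');d=grab('top','t3')
a=cv2.imread('pics/t3.png')[165:265,150:290]
b=cv2.imread('pics/w3.png')
cv2.imwrite('pics/v3.png',np.hstack([cv2.resize(a,(420,300)),cv2.resize(b,(380,300))]))
E
```

```text
time_s: 3.95
tool_pos: [551.1, 98.4, 42.3]
tool_rot: [-0.005, 0.732, 0.681, 0.004]
ft_force: [-6.0, 29.9, 6.9]
opening: 15.2
grasp_force: 38.9
[[ 7.10000e-02  9.97000e-01 -0.00000e+00  5.51078e+02]
 [ 9.97000e-01 -7.10000e-02  1.30000e-02  9.83600e+01]
 [ 1.30000e-02 -1.00000e-03 -1.00000e+00  4.22590e+01]
 [ 0.00000e+00  0.00000e+00  0.00000e+00  1.00000e+00]]
[-6.03645691 29.86407499  6.88584127] [ 4.77113211  0.84767918 -0.10628764]
```

View pics/v3.png

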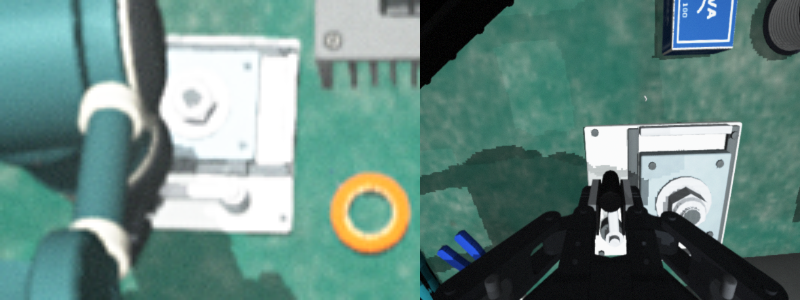

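The knob is gripped and the lever points along the rail, near its stop (left: bar from (235,195) to the left). I'll press on to the stop.

```bash
python3 -m crank '{"travel":[[0.003,0.002,0],[0.004,0.004,0],[0.004,0.006,0],[0.004,0.006,0]],"rot":[[0,0,1],[0,0,2],[0,0,3],[0,0,3]]}'; python3 -m crank '{"travel":[[0.001,0.002,0],[0.001,0.004,0],[0.001,0.006,0],[0.001,0.006,0]],"rot":[[0,0,0],[0,0,0],[0,0,0],[0,0,0]]}'
```

```text
time_s: 4.55
tool_pos: [553.1, 98.1, 41.8]
tool_rot: [-0.006, 0.747, 0.665, -0.001]
ft_force: [-18.2, 16.0, 20.7]
opening: 14.7
grasp_force: 41.3
time_s: 5.05
tool_pos: [553.3, 98.1, 41.5]
tool_rot: [-0.009, 0.747, 0.664, -0.006]
ft_force: [-32.8, 14.3, 34.2]
opening: 15.4
grasp_force: 43.6
```

```bash
python3 -m crank '{"travel":[[0,-0.006,0],[0,-0.01,0],[0,-0.01,0]],"rot":[[0,0,0],[0,0,0],[0,0,0]]}' 0.68 20; python3 -m crank '{"travel":[[0,0,-0.04],[0,0,-0.09],[0,0,-0.14],[-0.05,0,-0.14],[-0.1,0,-0.14],[-0.15,0,-0.14],[-0.15,0,-0.14]],"rot":[[0,0,0],[0,0,0],[0,0,0],[0,0,0],[0,0,0],[0,0,0],[0,0,0]]}'
python3 - <<'E'
from h import *
d=grab('wrist','w4');d=grab('top','t4')
a=cv2.imread('pics/t4.png')[165:265,150:290]
b=cv2.imread('pics/w4.png')
cv2.imwrite('pics/v4.png',np.hstack([cv2.resize(a,(420,300),interpolation=cv2.INTER_CUBIC),cv2.resize(b,(380,300))]))
E
```

```text
time_s: 5.42
tool_pos: [554.1, 94.7, 40.3]
tool_rot: [0.0, 0.747, 0.665, 0.0]
ft_force: [1.2, -0.7, 0.2]
opening: 27.6
grasp_force: 0.0
time_s: 6.3
tool_pos: [536.7, -57.6, 180.3]
tool_rot: [0.0, 0.748, 0.663, -0.0]
ft_force: [-0.6, -0.1, 0.6]
opening: 27.3
grasp_force: 0.0
```

View pics/v4.png

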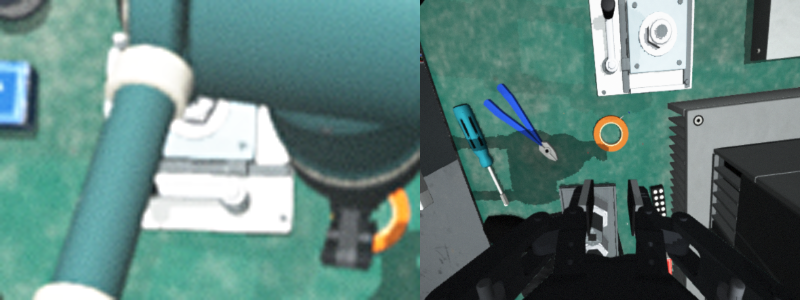

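The lever now lies along the rail with the knob at the far end (right picture, knob (607,8), pivot (610,65)), so it is locked. On to the sockets, with a look from above.

```bash
python3 -m crank '{"travel":[[-0.055,-0.007,-0.02],[-0.115,-0.014,-0.04],[-0.175,-0.021,-0.06],[-0.237,-0.029,-0.08],[-0.237,-0.029,-0.08]],"rot":[[0,0,0],[0,0,0],[0,0,0],[0,0,0],[0,0,0]]}' 0.35
python3 - <<'E'
from h import *
d=load('w4');X=cloud(d)
def hi(m,n): q=X[m];print(n,m.sum(),np.median(q,0).round(1),q.min(0).round(1),q.max(0).round(1))
near=lambda x,y,r:(np.hypot(X[...,0]-x,X[...,1]-y)<r)
hi(near(552,94,25)&(X[...,2]>52)&(X[...,2]<72),'knob');hi(near(610,66,25)&(X[...,2]>45)&(X[...,2]<60),'stud');hi(near(610,66,25)&(X[...,2]>38)&(X[...,2]<60),'nut')
d=grab('wrist','w5');X=cloud(d);print(T().round(2))
for x,y in[(490,-184),(480,-256),(475,-332)]:
    hi(near(x,y,28)&(X[...,2]>76)&(X[...,2]<90),'s')
    q=X[near(x,y,28)&(X[...,2]>78)&(X[...,2]<90)][:,:2].astype(np.float32);print(cv2.minEnclosingCircle(q),cv2.minAreaRect(q))
E
```

```text
time_s: 7.02
tool_pos: [481.5, -289.1, 262.3]
tool_rot: [0.002, 0.748, 0.664, 0.0]
ft_force: [0.1, -0.8, 0.5]
opening: 55.2
grasp_force: 0.0
knob 400 [551.7  98.6  65.4] [543.7  92.8  52.1] [560.6 105.8  68.1]
stud 310 [615.9  71.2  46.8] [608.1  61.1  45. ] [624.4  79.5  48.6]
nut 1130 [615.1  70.8  43. ] [600.8  54.7  38.1] [631.4  87.7  48.6]
[[ 1.2000e-01  9.9000e-01  0.0000e+00  4.8133e+02]
 [ 9.9000e-01 -1.2000e-01 -0.0000e+00 -2.8766e+02]
 [-0.0000e+00  0.0000e+00 -1.0000e+00  2.6133e+02]
 [ 0.0000e+00  0.0000e+00  0.0000e+00  1.0000e+00]]
s 769 [ 492.7 -184.6   82.1] [ 476.9 -201.1   79.6] [ 508.4 -168.2   84.8]
((492.47674560546875, -184.5780487060547), 16.694812774658203) ((492.5069580078125, -184.56777954101562), (29.356502532958984, 33.3470458984375), 50.783447265625)
s 647 [ 482.  -255.5   82.1] [ 465.6 -271.3   76.5] [ 498.3 -240.8   84.9]
((481.86370849609375, -255.8098907470703), 16.764141082763672) ((481.86944580078125, -255.97723388671875), (30.163724899291992, 32.444786071777344), 87.97245025634766)
s 552 [ 475.5 -331.2   82.2] [ 458.8 -347.9   76. ] [ 492.2 -317.1   84.3]
((475.4239501953125, -332.43817138671875), 16.790895462036133) ((475.3226013183594, -332.3475036621094), (33.317169189453125, 29.83069610595703), 58.25046157836914)
```

View pics/w5.png

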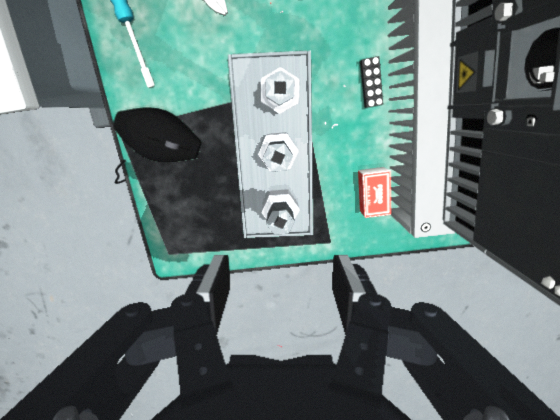

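```bash
cat >> h.py <<'E'
def hexfit(q,lo=1,hi=99):
    best=None
    for a in np.arange(0,60,1.):
        u=np.radians(a+np.array([0,60,120]));s=q@np.array([np.cos(u),np.sin(u)])
        l,h=np.percentile(s,lo,0),np.percentile(s,hi,0);w=(h-l)
        if best is None or w.sum()<best[0]:
            c=np.linalg.lstsq(np.array([np.cos(u),np.sin(u)]).T,(l+h)/2,rcond=None)[0];best=(w.sum(),a,w.round(1),c.round(1))
    return best
E
python3 - <<'E'
from h import *
X=cloud(load('w5'));near=lambda x,y,r:(np.hypot(X[...,0]-x,X[...,1]-y)<r)
for x,y in[(492.5,-184.6),(482,-256),(475.4,-332.3)]: print(hexfit(X[near(x,y,28)&(X[...,2]>80)&(X[...,2]<90)][:,:2]))
X=cloud(load('w4'))
print('nut',hexfit(X[near(616,71,25)&(X[...,2]>37)&(X[...,2]<60)][:,:2]))
q=X[near(549,35,14)&(X[...,2]>33.5)&(X[...,2]<40)];print('piv',len(q),q.mean(0))
q=X[(abs(X[...,0]-550)<14)&(X[...,1]>45)&(X[...,1]<85)&(X[...,2]>28)&(X[...,2]<34)]
print('bar',len(q),q.mean(0),np.degrees(np.arctan2(*np.linalg.svd(q[:,:2]-q[:,:2].mean(0))[2][0][::-1])))
q=X[(X[...,0]>569)&(X[...,0]<660)&(X[...,1]>20)&(X[...,1]<125)&(X[...,2]>21.5)&(X[...,2]<26.5)][:,:2].astype(np.float32);print('carriage',cv2.minAreaRect(q))
mv(492.5,-184.6,150)
E
```

```text
(np.float64(86.48640338336483), np.float64(48.0), array([28.5, 28.5, 29.4]), array([ 492.6, -184.8]))
(np.float64(86.94337799081205), np.float64(32.0), array([29.1, 29. , 28.8]), array([ 481.8, -255.8]))
(np.float64(87.09456522182742), np.float64(28.0), array([29. , 29.1, 29. ]), array([ 475.4, -332.2]))
nut (np.float64(87.59832583451669), np.float64(54.0), array([28.9, 28.9, 29.8]), array([616. ,  71.2]))
piv 83 [550.00641797  41.54984999  35.94529389]
bar 527 [550.85568844  65.31187509  30.7408131 ] -92.50497594327108
carriage ((613.791259765625, 69.21715545654297), (86.40055084228516, 86.05535888671875), 86.46446228027344)
travel [ 0.1037 -0.0012  0.1112] yaw now 83.28 zaxis [ 0.002 -0.001 -1.   ]
```

```bash
python3 -m crank '{"travel":[[0.05,0,0.06],[0.104,-0.001,0.11],[0.104,-0.001,0.155],[0.104,-0.001,0.19],[0.104,-0.001,0.209],[0.104,-0.001,0.209]],"rot":[[0,0,2.5],[0,0,5.3],[0,0,5.3],[0,0,5.3],[0,0,5.3],[0,0,5.3]]}' 0.35 && python3 -m crank '{"travel":[[0,0,0],[0,0,0],[0,0,0],[0,0,0]],"rot":[[0,0,0],[0,0,0],[0,0,0],[0,0,0]]}' 1 60; cat > g.py <<'E'
from h import *
import sys
mv(*map(float,sys.argv[1:4]))
E
python3 g.py 616 71.2 130
```

```text
time_s: 7.82
tool_pos: [489.7, -179.5, 48.6]
tool_rot: [-0.003, 0.776, 0.631, -0.001]
ft_force: [0.4, 0.7, 0.4]
opening: 55.5
grasp_force: 0.0
time_s: 8.32
tool_pos: [492.9, -183.0, 52.7]
tool_rot: [0.001, 0.777, 0.63, 0.001]
ft_force: [0.4, 2.3, 5.7]
opening: 29.4
grasp_force: 60.0
travel [ 0.2742  0.0681 -0.0771] yaw now 78.06 zaxis [ 0.003 -0.    -1.   ]
```

```bash
python3 -m crank '{"travel":[[0,0,-0.03],[0,0,-0.07],[0.03,0.008,-0.107],[0.085,0.022,-0.107],[0.14,0.036,-0.107],[0.195,0.05,-0.107],[0.24,0.062,-0.107],[0.276,0.068,-0.107],[0.276,0.068,-0.09],[0.276,0.068,-0.07]],"rot":[[0,0,0],[0,0,0],[0,0,-1],[0,0,-2],[0,0,-3],[0,0,-4],[0,0,-5],[0,0,-6],[0,0,-6],[0,0,-6]]}'; python3 -m crank '{"travel":[[0,0,0],[0,0,0]],"rot":[[0,0,0],[0,0,0]]}'; python3 g.py 616.3 72.9 95
python3 - <<'E'
from h import *
print(robot.state()['ft_force'])
X=cloud(grab('top','t6'))
near=lambda x,y,r:(np.hypot(X[...,0]-x,X[...,1]-y)<r)
d=grab('scene','s6'); c=np.array(proj(d,[616,71,60])[0]).astype(int);print(c)
a=cv2.imread('pics/s6.png')[c[1]-45:c[1]+45,c[0]-60:c[0]+60];b=cv2.imread('pics/'+('w6.png' if grab('wrist','w6') else ''))
cv2.imwrite('pics/v6.png',np.hstack([cv2.resize(a,(400,300),interpolation=cv2.INTER_CUBIC),cv2.resize(b,(400,300))]))
E
```

```text
time_s: 9.57
tool_pos: [614.3, 72.7, 119.6]
tool_rot: [-0.0, 0.742, 0.67, -0.001]
ft_force: [-0.4, -1.1, -2.7]
opening: 29.2
grasp_force: 60.0
time_s: 9.82
tool_pos: [614.5, 72.1, 120.7]
tool_rot: [-0.0, 0.743, 0.669, -0.001]
ft_force: [0.4, -0.2, -2.7]
opening: 29.1
grasp_force: 59.9
travel [0.001  0.0017 0.0257] yaw now 84.01 zaxis [-0.001 -0.    -1.   ]
[ 0.37421297 -0.17238905 -2.68101256]
[250 198]
```

View pics/v6.png

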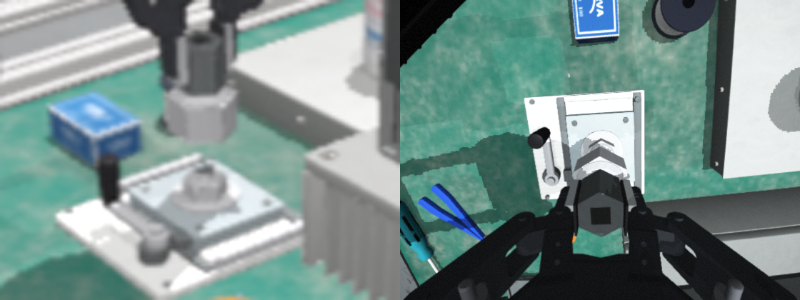

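The socket hangs upright above the nut; its top face is visible in the wrist view at about (600,215). I'll measure its offset from the TCP there.

```bash
python3 - <<'E'
from h import *
X=cloud(load('w6'));M=T();p=M[:3,3]
m=(np.hypot(X[...,0]-p[0],X[...,1]-p[1])<19)&(X[...,2]>p[2]+20)&(X[...,2]<p[2]+40)
q=X[m];z=np.percentile(q[:,2],70);print(p,len(q),np.percentile(q[:,2],[5,30,50,70,95]).round(1));print(hexfit(q[q[:,2]>z-4][:,:2]))
m=(np.hypot(X[...,0]-p[0],X[...,1]-p[1])<30)&(X[...,2]<p[2]-7)&(X[...,2]>p[2]-15);q=X[m];print('skirt top',len(q),q.mean(0) if len(q) else 0)
E
```

```text
[615.69123264  72.65935943 122.21756857] 4355 [145.2 151.1 151.5 152.  160. ]
(np.float64(96.5694006977248), np.float64(52.0), array([33.5, 30.6, 32.4]), array([615.5,  72.5]))
skirt top 1323 [616.32849192  85.60750721 111.64687165]
```

```bash
python3 - <<'E'
from h import *
X=cloud(load('w6'));
m=(np.hypot(X[...,0]-615.5,X[...,1]-72)<19)&(X[...,2]>150)&(X[...,2]<153)
q=X[m][:,:2];print(hexfit(q),q.min(0),q.max(0))
mv(616,71.2,95)
E
```

```text
(np.float64(87.15326287776108), np.float64(57.0), array([29.1, 29.1, 29. ]), array([614.8,  70.9])) [598.99257504  53.31474517] [631.43937174  87.92237274]
travel [-0.0014  0.0004  0.0272] yaw now 84.05 zaxis [ 0.002  0.    -1.   ]
```

```bash
python3 -m crank '{"travel":[[0.0005,0.001,0.012],[0.0005,0.001,0.025],[0.0005,0.001,0.032],[0.0005,0.001,0.035],[0.0005,0.001,0.037],[0.0005,0.001,0.039],[0.0005,0.001,0.041],[0.0005,0.001,0.042],[0.0005,0.001,0.042]],"rot":[[0,0,1],[0,0,2],[0,0,3],[0,0,3],[0,0,3],[0,0,3],[0,0,3],[0,0,3],[0,0,3]]}'
```

```text
time_s: 11.1
tool_pos: [616.1, 73.6, 79.3]
tool_rot: [0.0, 0.76, 0.65, 0.0]
ft_force: [0.1, -0.6, -1.7]
opening: 29.0
grasp_force: 60.0
```

No contact below the nut's top, so the socket is going over. I'll continue to the washer.

```bash
python3 -m crank '{"travel":[[0,0,0.003],[0,0,0.006],[0,0,0.009],[0,0,0.011],[0,0,0.012],[0,0,0.0125],[0,0,0.0125]],"rot":[[0,0,0],[0,0,0],[0,0,0],[0,0,0],[0,0,0],[0,0,0],[0,0,0]]}'
```

```text
time_s: 11.98
tool_pos: [616.1, 73.7, 67.6]
tool_rot: [-0.0, 0.76, 0.65, 0.0]
ft_force: [-3.6, 0.3, 5.6]
opening: 29.3
grasp_force: 60.8
```

It seated at the washer. I'll check the lateral play to rule out an oversized socket (a good fit has about 2 mm each way).

```bash
Z='[0,0,0],[0,0,0],[0,0,0],[0,0,0]'; python3 -m crank '{"travel":[[0,0.001,-0.002],[0,0.003,-0.002],[0,0.005,-0.002],[0,0.005,-0.002]],"rot":[[0,0,0],[0,0,0],[0,0,0],[0,0,0]]}'; python3 -m crank '{"travel":[[0,-0.004,0],[0,-0.007,0],[0,-0.01,0],[0,-0.01,0]],"rot":[[0,0,0],[0,0,0],[0,0,0],[0,0,0]]}';  python3 -m crank '{"travel":[[0,0.005,0],[0.002,0.005,0],[0.005,0.005,0],[0.005,0.005,0]],"rot":[[0,0,0],[0,0,0],[0,0,0],[0,0,0]]}'; python3 -m crank '{"travel":[[-0.004,0,0],[-0.007,0,0],[-0.01,0,0],[-0.01,0,0]],"rot":[[0,0,0],[0,0,0],[0,0,0],[0,0,0]]}'
```

```text
time_s: 12.48
tool_pos: [619.2, 73.1, 67.7]
tool_rot: [-0.002, 0.76, 0.65, -0.002]
ft_force: [-4.6, 0.7, 0.9]
opening: 29.1
grasp_force: 60.3
time_s: 12.98
tool_pos: [615.1, 74.0, 70.1]
tool_rot: [0.003, 0.76, 0.65, 0.003]
ft_force: [8.0, -1.2, -5.9]
opening: 29.4
grasp_force: 60.1
time_s: 13.48
tool_pos: [616.9, 76.4, 68.6]
tool_rot: [0.002, 0.759, 0.651, -0.001]
ft_force: [1.5, -8.1, -2.2]
opening: 29.3
grasp_force: 59.7
time_s: 13.98
tool_pos: [616.1, 71.3, 68.9]
tool_rot: [-0.001, 0.76, 0.65, 0.002]
ft_force: [3.7, 8.1, -4.8]
opening: 29.4
grasp_force: 59.5
```

Play is about 2 mm each way and 8 N is held off by the locked carriage, so this is the fitting socket. I'll centre it and press it home.

```bash
python3 -m crank '{"travel":[[0.003,0.0005,0],[0.005,0.0005,0],[0.005,0.0005,0.001],[0.005,0.0005,0.002],[0.005,0.0005,0.003],[0.005,0.0005,0.004],[0.005,0.0005,0.005],[0.005,0.0005,0.005],[0.005,0.0005,0.005]],"rot":[[0,0,0],[0,0,0],[0,0,0],[0,0,0],[0,0,0],[0,0,0],[0,0,0],[0,0,0],[0,0,0]]}' - 80
python3 - <<'E'
from h import *
M=T();p=M[:3,3];print(p,robot.state()['ft_force'])
X=cloud(grab('wrist','w8'))
m=(np.hypot(X[...,0]-616,X[...,1]-71)<19)&(X[...,2]>90)&(X[...,2]<104);q=X[m];print(len(q),np.percentile(q[:,2],[20,50,80]))
q=X[(abs(X[...,0]-550)<14)&(X[...,1]>48)&(X[...,1]<85)&(X[...,2]>28)&(X[...,2]<34)]
print('bar',len(q),q.mean(0),np.degrees(np.arctan2(*np.linalg.svd(q[:,:2]-q[:,:2].mean(0))[2][0][::-1])))
X=cloud(grab('top','t8'));m=lambda x,y:X[(np.hypot(X[...,0]-x,X[...,1]-y)<28)&(X[...,2]>78)&(X[...,2]<90)]
for x,y in[(482,-256),(475.4,-332)]: print(len(m(x,y)),m(x,y).mean(0))
a=cv2.imread('pics/w8.png');d=grab('scene','s8');b=cv2.imread('pics/s8.png')
cv2.imwrite('pics/v8.png',np.hstack([cv2.resize(b,(400,300)),cv2.resize(a,(400,300))]))
E
```

```text
time_s: 15.1
tool_pos: [616.8, 73.9, 67.7]
tool_rot: [-0.0, 0.76, 0.65, 0.0]
ft_force: [-9.4, 1.3, 18.5]
opening: 28.8
grasp_force: 83.8
[616.75770703  73.89969533  67.67090853] [-9.37094617  1.33543806 18.54051298]
3608 [96.36695535 97.04000835 97.63888408]
bar 677 [551.50188284  66.81974765  30.83741315] -91.50414534396808
206 [ 480.87539895 -256.29138112   82.10115472]
190 [ 476.35590641 -332.30884748   82.63832103]
```

View pics/v8.png

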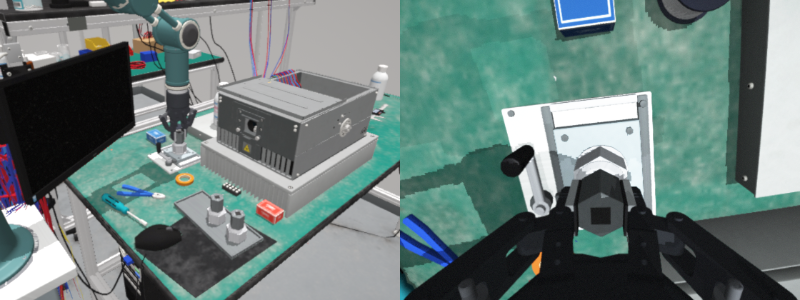

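The picture shows the socket seated on the nut in the gripper (right, about (598,200)), the lever along the rail, and two sockets upright in the tray (left (218,210), (238,225)). The socket's top is at 97 mm, which means it is home.

```bash
python3 -c "
from workcell import robot
print(robot.job_done())"
```

```text
the job is handed in; nothing more can be done
None
```

I handed the job in: the lever is turned to its stop, the carriage is locked where it stood, and the fitting socket is home on the nut and still in the gripper. I did not try the other two, which stand upright in the tray, because the first socket went home with the expected 2 mm play.

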